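Press a slide cassette into the spring magazine and fold its cover shut

TASK

Lay the blue cassette, white label up, in the mouth of the spring magazine, and press it down onto the grey one, level, until both yellow catches have snapped over it and hold it. Then fold the magazine's cover all the way shut, and leave the orange cassette and the other things on the bench where they are.

Things in the scene. Friction and masses are not known exactly. Their poses are not given: they have to be found in the camera images.
- magazine: Spring magazine fixed to the bench: grey open-topped well, a blue catch housing at each end (to 72 mm high), aluminium base 140 x 200 mm (x -54 to +86, y -100 to +100 mm). Origin: on the bench, below the well's centre; z up, y along the well, +x towards the cover's hinge. Inside 64 x 124 mm: a cassette, lengthwise along y, has 2 mm play on every side.
- mouth (a point): Centre of the well's mouth, 69 mm above the bench: the underside of a cassette laid in rests here, on the catches' slopes, its top at 89 mm. The four corners have guides to 74 mm high, flared outwards to 81 mm; between them the long sides are only 50 mm high, so over 80 mm of length fingers have room beside the cassette. Axes as the magazine's.
- catch_line (a point): Centre of the well at the height of the catches' flat undersides, 60 mm above the bench. Pressed down 29 mm with 11 to 16 N (follower spring 8 N rising to 13 N, plus catches), a cassette's top passes this height and both catches snap back over it; 6 mm of spare travel remain. Let go, it rises until its top is here again. Pressed near one end, it tips and only that catch takes it.
- catch_left (a joint): Yellow spring catch, 26 mm wide, at the middle of the well's +y end: m that it is pushed back outwards, 0 = out (nose 4 mm over the cassette's end), about 0.004 while a cassette passes. Its upper face slopes up and outwards to 76 mm above the bench.
- catch_right (a joint): The same catch at the -y end: m pushed back, 0 = out.
- follower (a joint): The spring follower under the stack: m that it is pressed down, 0 = up (as at the start, one grey cassette on it), 0.020 with the blue cassette caught as well, 0.026 = bottom of its travel.
- cover (a joint): Blue-framed cover with a clear window, 116 x 150 x 6 mm, hinged on the magazine's +x side: rad, 0 = shut (flat), 1.57 upright, at the start 1.9 to 2.25, leaning back from the well. Stiff hinge: stays where left; 1 to 2.5 N at the free edge moves it. Shut, its underside is 84 mm and its top 90 mm above the bench: it cannot shut over a cassette still resting on the catches.
- cover_hinge (a point): Middle of the cover's hinge axis, 72 mm to +x of the magazine's origin and 86 mm above the bench. The axis is parallel to the magazine's y.
- cover_edge (a point): Middle of the cover's free edge, on its outer face (the top when shut), 118 mm from the hinge axis. Its own x points along the cover from the free edge to the hinge, its z out of the outer face. When open, it stands up to 198 mm above the bench.
- cassette_blue: The blue cassette to be loaded: flat rigid case 60 x 120 x 20 mm (x, y, z), 70 to 120 g, white label on top, loose on the bench. Origin: centre of its underside, z up.
- cassette_grey: Grey cassette of the same size, already in the magazine on the follower, its top at 60 mm just under the catches. Origin: centre of its underside.
- cassette_orange: Orange cassette of the same size, loose on the bench beside the blue one; stays there. Origin: centre of its underside.
- meter: Yellow hand meter 75 x 130 x 46 mm lying on the bench; stays there. Origin: centre of its underside.
- bottle: Amber bottle, 60 mm across and 130 mm tall, standing; stays there. Origin: centre of its underside.
- tube_rack: White rack 60 x 160 mm with four green-capped tubes, 98 mm tall; stays there. Origin: centre of its underside.
Not all that is in view belongs to the job. What is meant by the cassette_blue is not green, and is the smaller of those in its own colour.

How it is judged:
On the way:
1. with the cover still open, the blue cassette is down under both catches, on top of the grey one (z of cassette_blue in the frame of magazine below 0.0425 m and horizontal distance between cassette_blue and magazine below 0.008 m and angle between cassette_blue's own z axis and vertical below 0.04 rad and value of joint follower above 0.017 m and value of joint cover above 1.2 rad), for 0.2 s.
At the end, for the whole second after the job is handed in: Blue cassette level (0.04 rad) on the grey one, centred within 8 mm in the well, caught under both catches (underside 36 to 42.5 mm up, follower down over 17 mm), at rest; cover below 0.08 rad; orange cassette, meter, bottle and rack within 30 mm of their starts (z of cassette_blue in the frame of magazine between 0.036 and 0.0425 m and horizontal distance between each of cassette_blue, cassette_grey and magazine below 0.008 m and angle between cassette_blue's own z axis and vertical below 0.04 rad and linear speed of cassette_blue below 0.02 m/s and value of joint follower above 0.017 m and value of joint cover below 0.08 rad and distance of each of cassette_orange, meter, bottle, tube_rack from where it was at the start of the episode below 0.03 m); the robot touches nothing.
It fails at once if the orange cassette is moved more than 30 mm (distance of cassette_orange from where it was at the start of the episode above 0.03 m).
It fails at once if the meter, bottle or tube rack is moved more than 30 mm (distance of any of meter, bottle, tube_rack from where it was at the start of the episode above 0.03 m).
It also fails if it takes over 61 s, if anything falls off the work surface, if the arm or the gripper's body presses on something with over 40 N, if the wrist force passes 120 N, or if a joint passes its speed limit or range.

ROBOT

A 7-joint arm with a two-finger parallel gripper is mounted at the origin on the work surface. World frame = base frame: x ahead of the robot, y to its left, z up, the work surface at z = 0. Lengths are in m, angles in rad, forces in N, time in s.
With the tool pointing down it reaches from about 0.4 to 0.85 m from the base axis. Payload 4.5 kg.
Tool frame: the origin (TCP) lies on the centre line of the jaws, within the pads' length; the fingertips stand 11 mm ahead of it and the grasp point (between the pads) lies 8 mm behind it; z points along the fingers, y is the line along which they close (so a half turn about z gives the same grasp; the last joint's range is limited). The gripper opens to 88 mm and grips with 3 to 60 N. Pads are 18 mm wide; open, the fingers measure 123 mm over their backs; the gripper's body (75 mm by 187 mm) begins 45 mm behind the grasp point.
Start: joints at [-1.256, 0.689, -0.195, 1.565, 0.157, 0.902, -0.215], TCP at [0.173, 0.601, 0.25] pointing down, gripper open.
Joint ranges: [-3.01, 3.01], [-0.46, 2.08], [-1.47, 1.51], [0.13, 2.56], [-1, 4.14], [0.04, 2.09], [-2.66, 2.66]. Speed limits (rad/s): [2.57, 2.57, 3.14, 3.14, 3.14, 3.14, 3.14].

INTERFACE

Orientations are given as a unit quaternion [x, y, z, w].
In Python, from plant import * gives the robot as it stands. The module is installed in compiled form; this text tells all that it offers.
- The arm moves only by the tool send_rows, never from a script. Its argument "motion" is a list of rows, each an object of numbers: "x", "y", "z": the shift along the tool's x, y, z in cm; "rx", "ry", "rz": the turn, a rotation vector about the tool's x, y, z in rad; "jaw": the finger opening in cm, from 0 to 8.81. In form: [{"x": .., "y": .., "z": .., "rx": .., "ry": .., "rz": .., "jaw": ..}, ...]. A call has exactly 5 rows; each row shifts and turns the commanded pose from where the row before left it, along the tool's axes as they then stand; what a row does not reach is not made up. A row lasts 1/10 s, in which the tool goes at most 50 mm and 8.59 degrees, less where a joint would pass 70% of its speed; a pose out of reach is approached as far as the arm can. A call is refused whole if a number of a shift passes 5 or a number of a turn 0.15, either way. A call with a gripper value outside its range is refused whole. The fingers move at their own pace and stop on an object; "grip_force" is the grip in N (left out, the last holds). Time passes only in rows, so rows that do not move let the fingers close, or fill a call up. It gives the time, the measured TCP pose, the force, the opening and the grip force at its end, in the units of the state.
- get_state(): the state, without advancing time (a new reading comes with each control period).
- snapshot(name): name is "scene" or "top" or "wrist"; returns a dict with "img" (420x560x3 uint8, red, green, blue), "vertical_fov" (degrees; the focal length in pixels is half the picture's height over the tangent of half this angle, whatever the lens; pixels are square), "cx", "cy" (the principal point, pixels), "extrinsics" (4x4, takes a point from camera to world coordinates). Camera axes: x right, y up, looking along -z (the intrinsics and any distortion apply to the point x, -y, -z); pixel columns grow to the right and rows downward; lengths in m; the calibration is good to about 2 mm. A picture is of the moment at which its call begins. There is no depth.
- finish_job(): hands the job in; it is judged then, once.
The state is a dict: "clock": time; "q": joint angles; "qd": joint speeds; "joint_torque": joint torques, N m; "tool_pos": TCP position; "eef_rot": TCP orientation; "contact_force": force on the tool from outside, world axes, zero at the start; "moment": the same for the moment, N m; "opening": opening from 0.0 (shut) to 1.0 (fully open); "finger_force": force on a finger pad.
Only numpy, scipy, OpenCV 4.12 (cv2) and the standard library are available. Lean on these libraries where they do the work, as an engineer would, in place of code of your own. Each camera call takes 0.05 s, during which the arm holds its last target. There are 200 camera calls.

## Working session

There is one attempt and no reset: what is moved stays moved. The work goes in short steps, Python scripts to look and compute and a tool call to move; the robot and the scene stay as the last step left them, time stands still between calls to the robot, and variables do not carry over. Pictures are saved under pics/ and viewed, at most 10 in all, crops included, and the job is handed in when it is done.

Besides the shell and the picture viewer there is one more tool, called after ">>>" as name(argument=value, ...), one argument or row to a line, values as JSON. send_rows: Moves the arm, as the interface text tells. Its arguments: {"type":"object","properties":{"motion":{"type":"array"},"grip_force":{"type":"number"}},"required":["motion"]}

```bash
mkdir -p pics; python3 - <<'E'
from plant import *
import cv2,numpy as np
s=get_state();print({k:np.round(v,3).tolist() for k,v in s.items()})
for n in("scene","top"):
    d=snapshot(n);cv2.imwrite(f"pics/{n}0.png",d["img"][:,:,::-1]);print(n,d["vertical_fov"],d["cx"],d["cy"],d["extrinsics"].round(4).tolist(),[k for k in d])
    np.savez(f"{n}0.npz",**d)
E
```

```text
{'clock': 0.0, 'q': [-1.256, 0.69, -0.195, 1.566, 0.157, 0.903, -0.215], 'qd': [0.001, -0.0, -0.001, -0.0, -0.0, 0.002, -0.002], 'joint_torque': [0.0, -52.756, -1.267, -15.343, -0.053, 0.006, 0.0], 'tool_pos': [0.173, 0.6, 0.249], 'eef_rot': [0.14, 0.99, -0.001, -0.0], 'contact_force': [0.144, -0.374, 0.368], 'moment': [-0.003, -0.012, -0.028], 'finger_force': 0.0, 'opening': 1.003}
scene 47.98377074761625 277.8751122099856 215.98352939111294 [[0.5463, -0.4482, 0.7075, 1.342], [0.8375, 0.3004, -0.4564, -0.5486], [-0.0079, 0.8419, 0.5395, 0.7282], [0.0, 0.0, 0.0, 1.0]] ['img', 'vertical_fov', 'cx', 'cy', 'extrinsics']
top 56.22277412871234 280.91075403084153 204.03743568747157 [[0.0308, 0.9942, -0.1033, 0.4051], [-0.9995, 0.0316, 0.007, -0.0013], [0.0102, 0.103, 0.9946, 1.2587], [0.0, 0.0, 0.0, 1.0]] ['img', 'vertical_fov', 'cx', 'cy', 'extrinsics']
```

View pics/top0.png

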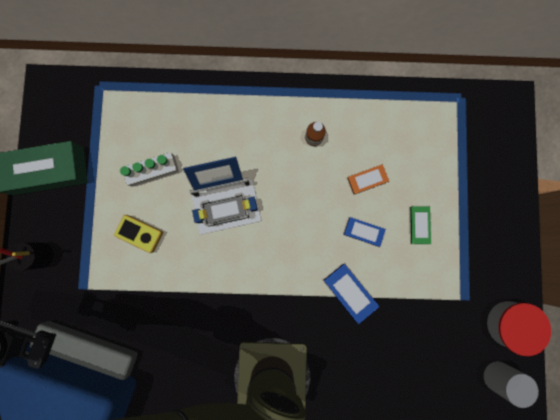

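View pics/scene0.png

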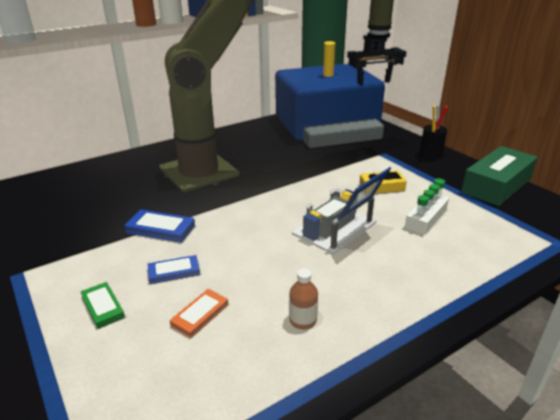

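The top view shows the small blue cassette at about (365,231), the larger blue decoy at (351,293), orange at (368,179) and the magazine at (226,210), with its cover at (214,173) on the far side. The scene view agrees: blue cassette at (174,268), magazine at (340,215) with its cover leaning back.

```bash
cat > h.py <<'E'
import numpy as np,cv2
def K(d): 
    f=d["img"].shape[0]/2/np.tan(np.radians(float(d["vertical_fov"]))/2); return f,float(d["cx"]),float(d["cy"])
def ray(d,uv):
    f,cx,cy=K(d);E=d["extrinsics"];uv=np.atleast_2d(uv).astype(float)
    c=np.c_[(uv[:,0]-cx)/f,-(uv[:,1]-cy)/f,-np.ones(len(uv))]
    return E[:3,3],c@E[:3,:3].T
def plane(d,uv,z):
    o,r=ray(d,uv);return o+r*((z-o[2])/r[:,2])[:,None]
def proj(d,P):
    f,cx,cy=K(d);E=d["extrinsics"];c=(np.atleast_2d(P)-E[:3,3])@E[:3,:3]
    return np.c_[cx+f*c[:,0]/-c[:,2],cy-f*c[:,1]/-c[:,2]]
def blobs(m,amin=15):
    cs,_=cv2.findContours(m.astype(np.uint8),cv2.RETR_EXTERNAL,cv2.CHAIN_APPROX_NONE)
    return sorted([c for c in cs if cv2.contourArea(c)>amin],key=cv2.contourArea,reverse=True)
def rect(d,c,z):
    """min-area rectangle of a contour cast on plane z: centre, sizes (long, short), world angle of long axis"""
    p=plane(d,c.reshape(-1,2),z)[:,:2]
    (x,y),(w,h),a=cv2.minAreaRect((p*1000).astype(np.float32))
    if w<h: w,h,a=h,w,a+90
    return np.round([x/1000,y/1000,w/1000,h/1000,(a+90)%180-90],4)
E
python3 - <<'E'
from h import *
for n,roi in(("top",(330,160,410,250)),("scene",(130,240,240,340))):
    d=np.load(n+"0.npz");hsv=cv2.cvtColor(d["img"],cv2.COLOR_RGB2HSV);H,S,V=cv2.split(hsv)
    for nm,m,z in(("blue",(H>100)&(H<130)&(S>110),.02),("orange",((H<14))&(S>160),.02),("yellow",(H>20)&(H<34)&(S>150)&(V>90),.07),("white",(S<60)&(V>150),.02)):
        for c in blobs(m)[:14]:
            print(n,nm,cv2.boundingRect(c),cv2.contourArea(c),rect(d,c,z),rect(d,c,.06) if nm=="white" else "")
    u0=(190,145,80,95) if n=="top" else (280,160,120,95)
    x,y,w,h=u0;cv2.imwrite(f"pics/{n}_crop.png",cv2.resize(d["img"][y:y+h,x:x+w,::-1],None,fx=6,fy=6,interpolation=cv2.INTER_CUBIC))
E
```

```text
top blue (0, 355, 137, 65) 6828.5 [-3.87000e-02  6.14900e-01  4.10900e-01  1.84500e-01 -8.84833e+01] 
top blue (78, 81, 392, 220) 6014.0 [ 5.86100e-01  2.50000e-03  1.21660e+00  6.69700e-01 -8.99413e+01] 
top blue (325, 264, 55, 61) 1501.5 [ 0.2617 -0.2369  0.1725  0.0909 40.673 ] 
top blue (184, 158, 58, 32) 1086.5 [ 6.24800e-01  2.10700e-01  1.72000e-01  7.41000e-02 -7.56959e+01] 
top blue (344, 218, 41, 28) 630.5 [ 4.550e-01 -2.752e-01  1.184e-01  5.710e-02  7.326e+01] 
top blue (249, 197, 8, 14) 52.0 [ 0.533   0.0797  0.0406  0.0167 13.4534] 
top blue (193, 210, 9, 12) 44.0 [4.87800e-01 2.54900e-01 4.03000e-02 1.88000e-02 2.13002e+01] 
top blue (26, 342, 5, 10) 19.0 [0.0749 0.7436 0.0267 0.012  5.5593] 
top orange (499, 302, 52, 55) 2116.0 [ 0.169  -0.7743  0.1611  0.1584 26.4319] 
top orange (348, 165, 40, 28) 146.5 [ 6.235e-01 -2.852e-01  1.176e-01  5.470e-02 -6.796e+01] 
top orange (308, 125, 17, 16) 128.0 [ 7.66500e-01 -1.12600e-01  5.32000e-02  4.51000e-02  7.30002e+01] 
top orange (0, 245, 12, 11) 54.5 [3.57400e-01 8.42700e-01 4.41000e-02 2.31000e-02 6.18267e+01] 
top yello
[... 3397 characters left out ...]
.0566 40.6846]
scene white (114, 0, 21, 23) 363.5 [ -3.2118   0.7713   1.2139   0.1617 -16.7931] [ -2.9546   0.6967   1.1454   0.1526 -16.7931]
scene white (365, 63, 22, 17) 197.5 [ -0.5098   1.2708   0.3123   0.1089 -47.7785] [ -0.4052   1.168    0.2947   0.1028 -47.7785]
scene white (490, 155, 26, 16) 193.0 [ 5.51800e-01  8.61500e-01  1.41500e-01  3.99000e-02 -7.85352e+01] [ 5.96400e-01  7.81800e-01  1.33500e-01  3.77000e-02 -7.85351e+01]
scene white (164, 0, 10, 23) 140.0 [ -2.9603   1.0915   1.1728   0.0668 -21.2346] [ -2.7173   0.9989   1.1065   0.063  -21.2346]
scene white (181, 0, 7, 16) 69.0 [ -3.0204   1.2718   0.8409   0.0515 -22.4238] [ -2.774    1.1689   0.7934   0.0486 -22.4238]
```

View pics/top_crop.png

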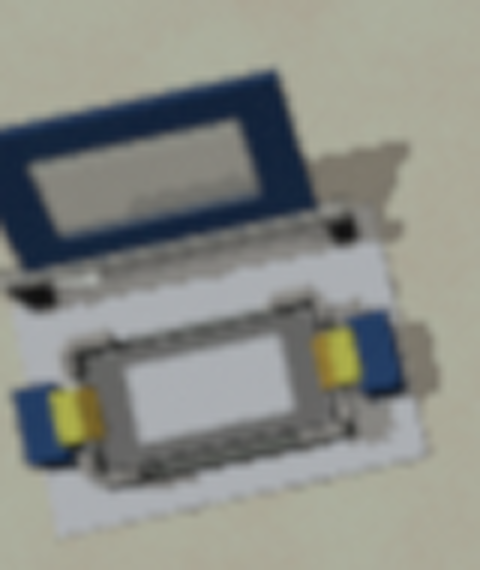

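The crop shows the white label of the grey cassette (centre about (225,210) full-frame), yellow catches at both ends, blue housings, and the open cover with its free edge along crop (0,130)-(275,72).

```bash
cat >> h.py <<'E'
from scipy.spatial.transform import Rotation as Ro
def go(s,target,yaw=None):
    """tool-axes shift in cm to a world TCP target; turn rz (rad) to bring tool y to world yaw (mod pi)"""
    R=Ro.from_quat(s["eef_rot"]).as_matrix();y=np.degrees(np.arctan2(R[1,1],R[0,1]))
    print("t",round(s["clock"],2),"pos",np.round(s["tool_pos"],4),"yaw_y",y.round(2),"tilt",R[:,2].round(4),"F",np.round(s["contact_force"],1))
    print(" shift now cm",(R.T@(np.array(target)-s["tool_pos"])*100).round(2))
    if yaw is not None:
        e=(yaw-y+90)%180-90;R2=R@Ro.from_rotvec([0,0,-np.radians(e)]).as_matrix()
        print(" rz",round(-np.radians(e),4)," shift after turn",(R2.T@(np.array(target)-s["tool_pos"])*100).round(2))
E
python3 - <<'E'
from h import *
from plant import *
d=np.load("top0.npz");k=lambda p:np.array(p)/6+[190,145]-.4
lab=plane(d,k([(125,378),(282,337),(295,408),(140,445)]),.06);print("label ctr",lab.mean(0),"sizes",np.linalg.norm(lab[1]-lab[0]),np.linalg.norm(lab[2]-lab[1]))
base=plane(d,k([(60,535),(428,455)]),.005);v=base[0]-base[1];print("base edge",base.round(3).tolist(),np.linalg.norm(v),np.degrees(np.arctan2(v[1],v[0])))
hs=plane(d,k([(32,427),(382,353)]),.072);v=hs[0]-hs[1];print("housings mid",hs.mean(0),np.degrees(np.arctan2(v[1],v[0])))
c=lab.mean(0);a=np.radians(104-90);X=np.array([np.cos(a),np.sin(a),0])
e=k([(0,130),(275,72)])
for th in np.arange(1.8,2.4,.1):
    P=c*[1,1,0]+X*(.072-.118*np.cos(th));P[2]=.086+.118*np.sin(th)
    q=plane(d,e,P[2]);n=((q-P)@X);print(th,n.round(4))
go(get_state(),[.455,-.275,.25],-16.7)
E
```

```text
label ctr [0.50605246 0.16143938 0.06      ] sizes 0.0824179029874498 0.037048406748593894
base edge [[0.432, 0.245, 0.005], [0.481, 0.052, 0.005]] 0.1990040140206941 104.09308759167386
housings mid [0.5060101  0.16145031 0.072     ] 103.8492514859414
1.8 [0.0223 0.0224]
1.9000000000000001 [0.0118 0.0119]
2.0 [0.0019 0.002 ]
2.1000000000000005 [-0.0072 -0.0071]
2.2 [-0.0155 -0.0154]
2.3000000000000007 [-0.0229 -0.0228]
t 0.1 pos [0.1731 0.6    0.249 ] yaw_y 73.92 tilt [-3.0e-04 -1.6e-03 -1.0e+00] F [-0.2  0.2  0.4]
 shift now cm [-5.133e+01 -7.627e+01  3.000e-02]
 rz -1.56  shift after turn [ 7.571e+01 -5.215e+01  3.000e-02]
```

>>> send_rows(
  motion=[
    {"rz":0.15},
    {"rz":0.15},
    {"rz":0.15},
    {"rz":0.15},
    {"rz":0.15},
  ],
)

```text
schema error: expected keys x, y, z, rx, ry, rz, jaw
```

>>> send_rows(
  motion=[
    {"rz":0.15},
    {"rz":0.15},
    {"rz":0.15},
    {"rz":0.15},
    {"rz":0.15},
  ],
)

```text
schema error: expected keys x, y, z, rx, ry, rz, jaw
```

>>> send_rows(
  motion=[
    {"rz":0.08,"y":4},
    {"y":4,"x":-2},
    {"y":4,"x":-2},
    {"y":4,"x":-2},
    {"y":4,"x":-2},
  ],
)

```text
schema error: expected keys x, y, z, rx, ry, rz, jaw
```

>>> send_rows(
  motion=[
    {"x":0,"y":0,"z":0,"rx":0,"ry":0,"rz":0.15,"jaw":8.8},
    {"x":0,"y":0,"z":0,"rx":0,"ry":0,"rz":0.15,"jaw":8.8},
    {"x":0,"y":0,"z":0,"rx":0,"ry":0,"rz":0.15,"jaw":8.8},
    {"x":0,"y":0,"z":0,"rx":0,"ry":0,"rz":0.15,"jaw":8.8},
    {"x":0,"y":0,"z":0,"rx":0,"ry":0,"rz":0.15,"jaw":8.8},
  ],
)

```text
clock: 0.6
tool_pos: [0.173, 0.6002, 0.2493]
eef_rot: [0.496, 0.869, -0.001, 0.0]
contact_force: [-0.7, 0.4, 0.2]
opening: 0.996
finger_force: 0.0
```

>>> send_rows(
  motion=[
    {"x":0,"y":0,"z":0,"rx":0,"ry":0,"rz":0.15,"jaw":8.8},
    {"x":0,"y":0,"z":0,"rx":0,"ry":0,"rz":0.15,"jaw":8.8},
    {"x":0,"y":0,"z":0,"rx":0,"ry":0,"rz":0.15,"jaw":8.8},
    {"x":0,"y":0,"z":0,"rx":0,"ry":0,"rz":0.15,"jaw":8.8},
    {"x":0,"y":0,"z":0,"rx":0,"ry":0,"rz":0.15,"jaw":8.8},
  ],
)

```text
clock: 1.1
tool_pos: [0.1729, 0.6002, 0.2493]
eef_rot: [0.779, 0.627, -0.0, 0.0]
contact_force: [-1.0, -0.4, -0.3]
opening: 0.998
finger_force: 0.0
```

>>> send_rows(
  motion=[
    {"x":0,"y":4,"z":0,"rx":0,"ry":0,"rz":0.08,"jaw":8.8},
    {"x":-2,"y":4,"z":0,"rx":0,"ry":0,"rz":0,"jaw":8.8},
    {"x":-2,"y":4,"z":0,"rx":0,"ry":0,"rz":0,"jaw":8.8},
    {"x":-2,"y":4,"z":0,"rx":0,"ry":0,"rz":0,"jaw":8.8},
    {"x":-2,"y":4,"z":0,"rx":0,"ry":0,"rz":0,"jaw":8.8},
  ],
)

```text
clock: 1.6
tool_pos: [0.3436, 0.4683, 0.2494]
eef_rot: [0.802, 0.598, -0.0, 0.0]
contact_force: [-0.1, -0.8, -0.2]
opening: 0.996
finger_force: 0.0
```

>>> send_rows(
  motion=[
    {"x":-2,"y":4,"z":0,"rx":0,"ry":0,"rz":0,"jaw":8.8},
    {"x":-2,"y":4,"z":0,"rx":0,"ry":0,"rz":0,"jaw":8.8},
    {"x":-2,"y":4,"z":0,"rx":0,"ry":0,"rz":0,"jaw":8.8},
    {"x":-2,"y":4,"z":0,"rx":0,"ry":0,"rz":0,"jaw":8.8},
    {"x":-2,"y":4,"z":0,"rx":0,"ry":0,"rz":0,"jaw":8.8},
  ],
)

```text
clock: 2.1
tool_pos: [0.5066, 0.3154, 0.2494]
eef_rot: [0.802, 0.598, -0.0, -0.0]
contact_force: [0.5, 0.7, -0.3]
opening: 0.994
finger_force: 0.0
```

>>> send_rows(
  motion=[
    {"x":-4.5,"y":1,"z":0,"rx":0,"ry":0,"rz":0,"jaw":8.8},
    {"x":-4.5,"y":1,"z":0,"rx":0,"ry":0,"rz":0,"jaw":8.8},
    {"x":-4.5,"y":1,"z":0,"rx":0,"ry":0,"rz":0,"jaw":8.8},
    {"x":-4.5,"y":1,"z":0,"rx":0,"ry":0,"rz":0,"jaw":8.8},
    {"x":-4.5,"y":1,"z":0,"rx":0,"ry":0,"rz":0,"jaw":8.8},
  ],
)

```text
clock: 2.6
tool_pos: [0.4888, 0.0852, 0.2495]
eef_rot: [0.802, 0.598, -0.0, -0.0]
contact_force: [-0.0, -0.4, 0.2]
opening: 1.0
finger_force: 0.0
```

>>> send_rows(
  motion=[
    {"x":-4.5,"y":1,"z":0,"rx":0,"ry":0,"rz":0,"jaw":8.8},
    {"x":-4.5,"y":1,"z":0,"rx":0,"ry":0,"rz":0,"jaw":8.8},
    {"x":-4.5,"y":1,"z":0,"rx":0,"ry":0,"rz":0,"jaw":8.8},
    {"x":-4.5,"y":1,"z":0,"rx":0,"ry":0,"rz":0,"jaw":8.8},
    {"x":0,"y":1,"z":0,"rx":0,"ry":0,"rz":0,"jaw":8.8},
  ],
)

```text
clock: 3.1
tool_pos: [0.4833, -0.1076, 0.2498]
eef_rot: [0.805, 0.593, -0.002, 0.001]
contact_force: [0.3, -0.3, -1.3]
opening: 0.995
finger_force: 0.0
```

>>> send_rows(
  motion=[
    {"x":-4.2,"y":0.5,"z":0,"rx":0,"ry":0,"rz":0,"jaw":8.8},
    {"x":-4.2,"y":0.5,"z":1,"rx":0,"ry":0,"rz":0,"jaw":8.8},
    {"x":-4.2,"y":0.5,"z":1,"rx":0,"ry":0,"rz":0,"jaw":8.8},
    {"x":-4.2,"y":0.5,"z":1,"rx":0,"ry":0,"rz":0,"jaw":8.8},
    {"x":0,"y":0,"z":0,"rx":0,"ry":0,"rz":0,"jaw":8.8},
  ],
)

```text
clock: 3.6
tool_pos: [0.4543, -0.2729, 0.2185]
eef_rot: [0.805, 0.594, -0.002, 0.001]
contact_force: [0.6, -0.1, -0.6]
opening: 0.999
finger_force: 0.0
```

```bash
python3 - <<'E'
from h import *
from plant import *
d=snapshot("wrist");np.savez("w1.npz",**d);cv2.imwrite("pics/w1.png",d["img"][:,:,::-1]);s=get_state()
hsv=cv2.cvtColor(d["img"],cv2.COLOR_RGB2HSV);H,S,V=cv2.split(hsv)
print(d["vertical_fov"],d["extrinsics"].round(3).tolist())
for nm,m in(("blue",(H>100)&(H<130)&(S>110)),("white",(S<60)&(V>150))):
    for c in blobs(m,200)[:5]: print(nm,cv2.boundingRect(c),cv2.contourArea(c),rect(d,c,.02))
go(s,[.455,-.275,.1],-16.7)
E
```

```text
64.13394096465633 [[0.955, 0.284, 0.082, 0.475], [-0.296, 0.919, 0.259, -0.206], [-0.002, -0.272, 0.962, 0.353], [0.0, 0.0, 0.0, 1.0]]
blue (25, 112, 151, 178) 14128.0 [ 0.2619 -0.2378  0.1798  0.0977 40.5669]
blue (259, 129, 60, 115) 6471.0 [ 4.54700e-01 -2.77300e-01  1.18200e-01  5.86000e-02  7.28044e+01]
white (420, 107, 71, 83) 2767.0 [ 6.23600e-01 -2.88200e-01  7.69000e-02  3.73000e-02 -6.79958e+01]
white (67, 148, 75, 69) 2761.5 [ 0.2764 -0.2203  0.0619  0.0548 40.4561]
white (270, 159, 38, 58) 1922.5 [ 4.54900e-01 -2.76800e-01  5.94000e-02  3.75000e-02  7.20405e+01]
t 3.65 pos [ 0.4557 -0.2692  0.2189] yaw_y -16.94 tilt [-1.7e-03 -6.0e-04 -1.0e+00] F [-0.5  0.4  1. ]
 shift now cm [-0.56  0.12 11.89]
 rz -0.0042  shift after turn [-0.56  0.12 11.89]
```

View pics/w1.png

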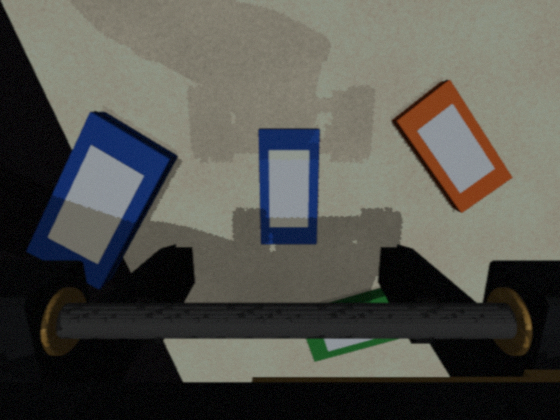

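The wrist picture shows the blue cassette upright in view at (289,186), aligned with the jaws, with the decoy at (100,195), orange at (452,145), both clear.

>>> send_rows(
  motion=[
    {"x":-0.7,"y":0.1,"z":4,"rx":0,"ry":0,"rz":0,"jaw":8.8},
    {"x":0,"y":0,"z":4,"rx":0,"ry":0,"rz":0,"jaw":8.8},
    {"x":0,"y":0,"z":4,"rx":0,"ry":0,"rz":0,"jaw":8.8},
    {"x":0,"y":0,"z":3,"rx":0,"ry":0,"rz":0,"jaw":8.8},
    {"x":0,"y":0,"z":0,"rx":0,"ry":0,"rz":0,"jaw":8.8},
  ],
)

```text
clock: 4.15
tool_pos: [0.4548, -0.2701, 0.0665]
eef_rot: [0.801, 0.599, -0.001, -0.004]
contact_force: [-0.5, -0.3, 0.5]
opening: 0.997
finger_force: 0.0
```

```bash
python3 - <<'E'
from h import *
from plant import *
go(get_state(),[.4547,-.2773,.0155],-17)
d=snapshot("wrist");go(get_state(),[.4547,-.2773,.0155],-17)
E
```

```text
t 4.15 pos [ 0.4548 -0.2701  0.0665] yaw_y -16.45 tilt [-0.0058  0.005  -1.    ] F [-0.5 -0.3  0.5]
 shift now cm [-0.71  0.23  5.1 ]
 rz 0.0096  shift after turn [-0.71  0.24  5.1 ]
t 4.2 pos [ 0.4558 -0.2711  0.0686] yaw_y -16.48 tilt [-0.0029  0.003  -1.    ] F [-0.4 -0.1  0.1]
 shift now cm [-0.63  0.09  5.31]
 rz 0.0091  shift after turn [-0.63  0.09  5.31]
```

>>> send_rows(
  motion=[
    {"x":-0.6,"y":0.1,"z":2,"rx":0,"ry":0,"rz":0,"jaw":8.8},
    {"x":0,"y":0,"z":2,"rx":0,"ry":0,"rz":0,"jaw":8.8},
    {"x":0,"y":0,"z":1.2,"rx":0,"ry":0,"rz":0,"jaw":8.8},
    {"x":0,"y":0,"z":0,"rx":0,"ry":0,"rz":0,"jaw":8.8},
    {"x":0,"y":0,"z":0,"rx":0,"ry":0,"rz":0,"jaw":8.8},
  ],
)

```text
clock: 4.7
tool_pos: [0.456, -0.2795, 0.0188]
eef_rot: [0.802, 0.598, 0.0, 0.001]
contact_force: [0.0, -0.0, -0.1]
opening: 0.996
finger_force: 0.0
```

>>> send_rows(
  motion=[
    {"x":0,"y":0,"z":0,"rx":0,"ry":0,"rz":0,"jaw":5},
    {"x":0,"y":0,"z":0,"rx":0,"ry":0,"rz":0,"jaw":5},
    {"x":0,"y":0,"z":0,"rx":0,"ry":0,"rz":0,"jaw":5},
    {"x":0,"y":0,"z":0,"rx":0,"ry":0,"rz":0,"jaw":5},
    {"x":0,"y":0,"z":0,"rx":0,"ry":0,"rz":0,"jaw":5},
  ],
  grip_force=25,
)

```text
clock: 5.2
tool_pos: [0.4552, -0.2797, 0.018]
eef_rot: [0.802, 0.597, 0.0, 0.0]
contact_force: [-0.6, 0.8, 3.0]
opening: 0.679
finger_force: 25.0
```

Gripped at 60 mm as it should be. Lift, then turn.

>>> send_rows(
  motion=[
    {"x":0,"y":0,"z":-1.5,"rx":0,"ry":0,"rz":0,"jaw":5},
    {"x":0,"y":0,"z":-3,"rx":0,"ry":0,"rz":0,"jaw":5},
    {"x":0,"y":0,"z":-4,"rx":0,"ry":0,"rz":0,"jaw":5},
    {"x":0,"y":0,"z":-4,"rx":0,"ry":0,"rz":0,"jaw":5},
    {"x":0,"y":0,"z":-2.5,"rx":0,"ry":0,"rz":0,"jaw":5},
  ],
)

```text
clock: 5.7
tool_pos: [0.4556, -0.2801, 0.1711]
eef_rot: [0.802, 0.597, 0.001, 0.001]
contact_force: [0.4, -0.1, -1.3]
opening: 0.674
finger_force: 25.0
```

>>> send_rows(
  motion=[
    {"x":0,"y":0,"z":0,"rx":0,"ry":0,"rz":-0.135,"jaw":5},
    {"x":0,"y":0,"z":0,"rx":0,"ry":0,"rz":-0.135,"jaw":5},
    {"x":0,"y":0,"z":0,"rx":0,"ry":0,"rz":-0.135,"jaw":5},
    {"x":0,"y":0,"z":0,"rx":0,"ry":0,"rz":-0.135,"jaw":5},
    {"x":0,"y":0,"z":0,"rx":0,"ry":0,"rz":0,"jaw":5},
  ],
)

```text
clock: 6.2
tool_pos: [0.4548, -0.2797, 0.1684]
eef_rot: [0.613, 0.79, 0.0, 0.0]
contact_force: [0.4, 0.6, -0.2]
opening: 0.676
finger_force: 25.0
```

```bash
python3 - <<'E'
from h import *
from plant import *
go(get_state(),[.5065,.1595,.17],14)
E
```

```text
t 6.2 pos [ 0.4548 -0.2797  0.1684] yaw_y 14.34 tilt [ 3.e-04  1.e-04 -1.e+00] F [ 0.4  0.6 -0.2]
 shift now cm [41.28 15.89 -0.16]
 rz 0.0059  shift after turn [41.37 15.64 -0.16]
```

>>> send_rows(
  motion=[
    {"x":2,"y":1.6,"z":0,"rx":0,"ry":0,"rz":0.006,"jaw":5},
    {"x":4,"y":2,"z":-0.2,"rx":0,"ry":0,"rz":0,"jaw":5},
    {"x":4,"y":2,"z":0,"rx":0,"ry":0,"rz":0,"jaw":5},
    {"x":4,"y":2,"z":0,"rx":0,"ry":0,"rz":0,"jaw":5},
    {"x":4,"y":2,"z":0,"rx":0,"ry":0,"rz":0,"jaw":5},
  ],
)

```text
clock: 6.7
tool_pos: [0.5048, -0.0801, 0.1702]
eef_rot: [0.617, 0.787, 0.0, 0.0]
contact_force: [0.3, -0.6, -0.6]
opening: 0.681
finger_force: 25.0
```

>>> send_rows(
  motion=[
    {"x":4,"y":2,"z":0,"rx":0,"ry":0,"rz":0,"jaw":5},
    {"x":4,"y":2,"z":0,"rx":0,"ry":0,"rz":0,"jaw":5},
    {"x":3,"y":2,"z":0,"rx":0,"ry":0,"rz":0,"jaw":5},
    {"x":2,"y":0,"z":0,"rx":0,"ry":0,"rz":0,"jaw":5},
    {"x":0,"y":0,"z":0,"rx":0,"ry":0,"rz":0,"jaw":5},
  ],
)

```text
clock: 7.2
tool_pos: [0.5309, 0.0633, 0.1699]
eef_rot: [0.614, 0.789, 0.001, -0.001]
contact_force: [-0.7, 0.7, -0.4]
opening: 0.675
finger_force: 25.0
```

```bash
python3 - <<'E'
from h import *
from plant import *
go(get_state(),[.5065,.1595,.17],14)
d=snapshot("wrist");np.savez("w2.npz",**d);im=d["img"].copy()
print(d["extrinsics"].round(4).tolist());np.save("s2.npy",np.r_[get_state()["tool_pos"],get_state()["eef_rot"]])
cv2.imwrite("pics/w2.png",cv2.resize(im[:,:,::-1],(784,588)))
E
```

```text
t 7.2 pos [0.5309 0.0633 0.1699] yaw_y 14.19 tilt [-5.0e-04  2.4e-03 -1.0e+00] F [-0.7  0.7 -0.4]
 shift now cm [ 9.92 -0.    0.02]
 rz 0.0032  shift after turn [ 9.92 -0.04  0.02]
[[0.9697, -0.2357, -0.0646, 0.5141], [0.2444, 0.935, 0.2571, 0.1305], [-0.0002, -0.2651, 0.9642, 0.3046], [0.0, 0.0, 0.0, 1.0]]
```

View pics/w2.png

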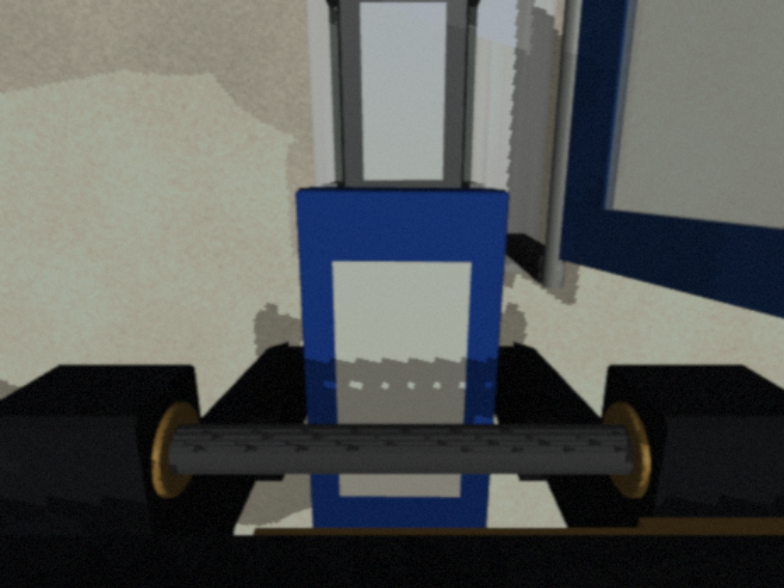

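The picture shows the held blue cassette (view px (297..508, 190..527)), label up and square in the jaws, and ahead of it the well with the grey cassette's label (361..446, to row 180). The cover is on the right.

```bash
python3 - <<'E'
from h import *
d=np.load("w2.npz");s=np.load("s2.npy");p=s[:3];R=Ro.from_quat(s[3:]).as_matrix()
print("pos",p.round(4))
def loc(uv,z): return ((plane(d,np.array(uv)/1.4-.2,z)-p)@R*1000).round(1)  # tool axes, mm
t=p[2]+.002
print("blue top corners",loc([(297,192),(508,192),(487,527),(313,527)],t).tolist())
print("blue label",loc([(332,262),(471,262),(461,496),(340,496)],t).tolist())
g=np.array([(361,2),(446,2),(443.5,180),(364,180)])
print("grey label",loc(g,.06).tolist())
w=plane(d,g/1.4-.2,.06);v=(w[0]+w[1])/2-(w[2]+w[3])/2;print("grey axis",np.degrees(np.arctan2(v[1],v[0])),"near end mid",((w[2]+w[3])/2).round(4))
b=plane(d,np.array([(332,262),(471,262),(461,496),(340,496)])/1.4-.2,t);v=(b[0]+b[1])-(b[2]+b[3]);print("blue axis",np.degrees(np.arctan2(v[1],v[0])))
E
```

```text
pos [0.531  0.0603 0.1699]
blue top corners [[64.0, -28.2, -2.0], [64.1, 30.3, -2.0], [-47.6, 30.2, -2.0], [-47.8, -29.0, -2.0]]
blue label [[44.2, -19.2, -2.0], [44.3, 20.9, -2.0], [-35.2, 20.9, -2.0], [-35.3, -19.4, -2.0]]
grey label [[143.2, -17.9, 110.0], [143.3, 21.4, 110.0], [63.2, 22.3, 110.0], [63.1, -18.0, 110.0]]
grey axis 104.32881559736474 near end mid [0.5177 0.1221 0.06  ]
blue axis 103.93331019085532
```

>>> send_rows(
  motion=[
    {"x":2.5,"y":0,"z":0,"rx":0,"ry":0,"rz":0,"jaw":5},
    {"x":3,"y":0.1,"z":0,"rx":0,"ry":0,"rz":0,"jaw":5},
    {"x":3,"y":0,"z":0,"rx":0,"ry":0,"rz":0,"jaw":5},
    {"x":1.4,"y":0,"z":0,"rx":0,"ry":0,"rz":0,"jaw":5},
    {"x":0,"y":0,"z":2,"rx":0,"ry":0,"rz":0,"jaw":5},
  ],
)

```text
clock: 7.75
tool_pos: [0.51, 0.1567, 0.1515]
eef_rot: [0.616, 0.788, 0.002, 0.001]
contact_force: [0.6, -0.2, -1.5]
opening: 0.68
finger_force: 25.0
```

>>> send_rows(
  motion=[
    {"x":0,"y":0,"z":2,"rx":0,"ry":0,"rz":0,"jaw":5},
    {"x":0,"y":0,"z":1,"rx":0,"ry":0,"rz":0,"jaw":5},
    {"x":0,"y":0,"z":0,"rx":0,"ry":0,"rz":0,"jaw":5},
    {"x":0,"y":0,"z":0,"rx":0,"ry":0,"rz":0,"jaw":5},
    {"x":0,"y":0,"z":0,"rx":0,"ry":0,"rz":0,"jaw":5},
  ],
)

```text
clock: 8.25
tool_pos: [0.5093, 0.1549, 0.1205]
eef_rot: [0.616, 0.788, 0.001, 0.0]
contact_force: [0.4, 0.8, -0.4]
opening: 0.677
finger_force: 25.0
```

```bash
python3 - <<'E'
from h import *
from plant import *
go(get_state(),[.5065,.1595,.12],14)
d=snapshot("wrist");np.savez("w3.npz",**d)
go(get_state(),[.5065,.1595,.12],14);np.save("s3.npy",np.r_[get_state()["tool_pos"],get_state()["eef_rot"]])
cv2.imwrite("pics/w3.png",cv2.resize(d["img"][:,:,::-1],(784,588)))
E
```

```text
t 8.25 pos [0.5093 0.1549 0.1205] yaw_y 13.93 tilt [ 1.5e-03  3.0e-04 -1.0e+00] F [ 0.4  0.8 -0.4]
 shift now cm [ 0.51 -0.16  0.05]
 rz -0.0013  shift after turn [ 0.51 -0.16  0.05]
t 8.3 pos [0.5092 0.1551 0.1205] yaw_y 13.94 tilt [ 1.5e-03  4.0e-04 -1.0e+00] F [ 0.7  0.4 -0.7]
 shift now cm [ 0.5  -0.15  0.05]
 rz -0.001  shift after turn [ 0.5  -0.15  0.05]
```

View pics/w3.png

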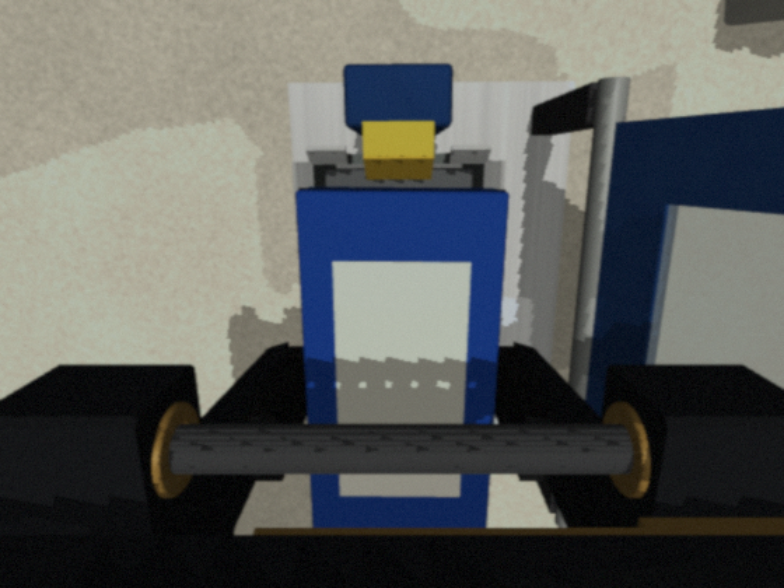

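The picture shows the held cassette right over the well; beyond its far end (row 190) the +y catch (yellow 362..435, rows 121..180), the housing (344..453), guides at 308..490, and the base plate's end at row 83.

```bash
python3 - <<'E'
from h import *
d=np.load("w3.npz");s=np.load("s3.npy");p=s[:3];R=Ro.from_quat(s[3:]).as_matrix()
loc=lambda uv,z:((plane(d,np.array(uv)/1.4-.2,z)-p)@R*1000).round(1).tolist()
t=p[2]+.002
print("blue label",loc([(332,262),(471,262),(461,496),(340,496)],t),"far edge",loc([(299,190),(507,190)],t))
print("catch top edge z76 (mag y?)",loc([(362,121),(435,121)],.076))
print("nose edge z62",loc([(365,180),(433,180)],.062))
print("guides z81",loc([(308,150),(490,150)],.081))
print("base end z5",loc([(288,83)],.005), "z8",loc([(288,83)],.008))
f=lambda M:M
mag=np.array([.508,.161,0]);print("mag in tool",((mag-p)@R*1000).round(1))
E
```

```text
blue label [[41.2, -19.6, -2.0], [41.1, 20.4, -2.0], [-38.5, 20.2, -2.0], [-38.4, -20.2, -2.0]] far edge [[61.5, -27.9, -2.0], [61.4, 29.6, -1.9]]
catch top edge z76 (mag y?) [[83.0, -13.8, 44.5], [83.0, 12.5, 44.6]]
nose edge z62 [[61.8, -14.2, 58.5], [61.8, 13.1, 58.6]]
guides z81 [[72.9, -32.8, 39.5], [72.9, 31.9, 39.6]]
base end z5 [[106.1, -55.3, 115.5]] z8 [[105.7, -54.6, 112.5]]
mag in tool [6.100e+00 1.000e-01 1.205e+02]
```

>>> send_rows(
  motion=[
    {"x":0.45,"y":-0.05,"z":0,"rx":0,"ry":0,"rz":0,"jaw":5},
    {"x":0,"y":0,"z":0.5,"rx":0,"ry":0,"rz":0,"jaw":5},
    {"x":0,"y":0,"z":0.8,"rx":0,"ry":0,"rz":0,"jaw":5},
    {"x":0,"y":0,"z":0.8,"rx":0,"ry":0,"rz":0,"jaw":5},
    {"x":0,"y":0,"z":0,"rx":0,"ry":0,"rz":0,"jaw":5},
  ],
)

```text
clock: 8.8
tool_pos: [0.5061, 0.1592, 0.0973]
eef_rot: [0.616, 0.788, -0.001, -0.001]
contact_force: [-0.7, 0.3, -0.6]
opening: 0.682
finger_force: 25.0
```

>>> send_rows(
  motion=[
    {"x":0,"y":0,"z":0.4,"rx":0,"ry":0,"rz":0,"jaw":5},
    {"x":0,"y":0,"z":0.4,"rx":0,"ry":0,"rz":0,"jaw":5},
    {"x":0,"y":0,"z":0.2,"rx":0,"ry":0,"rz":0,"jaw":5},
    {"x":0,"y":0,"z":0,"rx":0,"ry":0,"rz":0,"jaw":5},
    {"x":0,"y":0,"z":0,"rx":0,"ry":0,"rz":0,"jaw":5},
  ],
)

```text
clock: 9.3
tool_pos: [0.507, 0.1595, 0.0888]
eef_rot: [0.616, 0.788, 0.0, 0.0]
contact_force: [-0.7, -0.9, -0.7]
opening: 0.68
finger_force: 25.0
```

>>> send_rows(
  motion=[
    {"x":0,"y":0,"z":0.2,"rx":0,"ry":0,"rz":0,"jaw":5},
    {"x":0,"y":0,"z":0.1,"rx":0,"ry":0,"rz":0,"jaw":5},
    {"x":0,"y":0,"z":0,"rx":0,"ry":0,"rz":0,"jaw":5},
    {"x":0,"y":0,"z":0,"rx":0,"ry":0,"rz":0,"jaw":5},
    {"x":0,"y":0,"z":0,"rx":0,"ry":0,"rz":0,"jaw":5},
  ],
)

```text
clock: 9.8
tool_pos: [0.5074, 0.1596, 0.0864]
eef_rot: [0.616, 0.788, 0.001, 0.0]
contact_force: [-0.4, 0.5, 5.5]
opening: 0.68
finger_force: 25.0
```

Seated on the catch slopes (5.5 N). Release and rise.

>>> send_rows(
  motion=[
    {"x":0,"y":0,"z":0,"rx":0,"ry":0,"rz":0,"jaw":8.8},
    {"x":0,"y":0,"z":0,"rx":0,"ry":0,"rz":0,"jaw":8.8},
    {"x":0,"y":0,"z":0,"rx":0,"ry":0,"rz":0,"jaw":8.8},
    {"x":0,"y":0,"z":0,"rx":0,"ry":0,"rz":0,"jaw":8.8},
    {"x":0,"y":0,"z":-0.5,"rx":0,"ry":0,"rz":0,"jaw":8.8},
  ],
)

```text
clock: 10.3
tool_pos: [0.5065, 0.1594, 0.0904]
eef_rot: [0.616, 0.788, -0.001, -0.0]
contact_force: [1.0, -0.5, 0.0]
opening: 1.0
finger_force: 0.0
```

>>> send_rows(
  motion=[
    {"x":0,"y":0,"z":-2,"rx":0,"ry":0,"rz":0,"jaw":8.8},
    {"x":0,"y":0,"z":-3,"rx":0,"ry":0,"rz":0,"jaw":8.8},
    {"x":0,"y":0,"z":-4,"rx":0,"ry":0,"rz":0,"jaw":6},
    {"x":0,"y":0,"z":0,"rx":0,"ry":0,"rz":0,"jaw":6},
    {"x":0,"y":0,"z":0,"rx":0,"ry":0,"rz":0,"jaw":6},
  ],
)

```text
clock: 10.8
tool_pos: [0.5074, 0.1597, 0.1817]
eef_rot: [0.616, 0.788, 0.001, 0.001]
contact_force: [-0.6, -1.2, -0.6]
opening: 0.75
finger_force: 0.0
```

```bash
python3 - <<'E'
from h import *
from plant import *
s=get_state();print(s["q"].round(2) if hasattr(s["q"],"round") else s["q"],s["opening"]);go(s,[.507,.161,.12],104)
d=snapshot("wrist");np.savez("w4.npz",**d)
s=get_state();p=np.array(s["tool_pos"]);R=Ro.from_quat(s["eef_rot"]).as_matrix()
H,S,V=cv2.split(cv2.cvtColor(d["img"],cv2.COLOR_RGB2HSV))
for nm,m,z in(("blue",(H>100)&(H<130)&(S>110),.089),("white",(S<70)&(V>150),.089),("yel",(H>20)&(H<34)&(S>130)&(V>70),.07)):
    for c in blobs(m,150)[:5]: print(nm,cv2.boundingRect(c),rect(d,c,z))
cv2.imwrite("pics/w4.png",cv2.resize(d["img"][:,:,::-1],(784,588)))
E
```

```text
[-0.43  0.67  0.06  1.92 -0.07  0.55 -0.08] 0.7504708125751992
t 10.8 pos [0.5074 0.1597 0.1817] yaw_y 13.98 tilt [ 2.1e-03  9.0e-04 -1.0e+00] F [-0.6 -1.2 -0.6]
 shift now cm [ 0.14 -0.02  6.17]
 rz 1.5705  shift after turn [-0.02 -0.14  6.17]
blue (387, 97, 173, 174) [ 0.6361  0.2103  0.1288  0.1228 15.2132]
blue (241, 126, 90, 178) [ 5.08200e-01  1.56000e-01  1.31300e-01  6.02000e-02 -7.67138e+01]
blue (258, 72, 56, 34) [ 0.4866  0.2428  0.0354  0.0199 15.1753]
white (9, 85, 234, 213) [ 0.3982  0.147   0.1604  0.155  -0.02  ]
white (242, 0, 318, 224) [ 0.5655  0.2739  0.1716  0.1583 37.1714]
white (204, 339, 209, 37) [ 0.5537  0.0492  0.1699  0.0342 13.8457]
white (258, 158, 57, 78) [ 5.04500e-01  1.72900e-01  5.47000e-02  3.95000e-02 -7.71285e+01]
white (223, 73, 37, 54) [ 4.59800e-01  2.28800e-01  3.00000e-02  2.34000e-02 -6.87283e+01]
yel (267, 102, 38, 25) [ 0.4905  0.2274  0.0263  0.0164 13.9469]
yel (270, 290, 33, 12) [5.25500e-01 8.81000e-02 2.63000e-02 1.01000e-02 1.38823e+01]
```

View pics/w4.png

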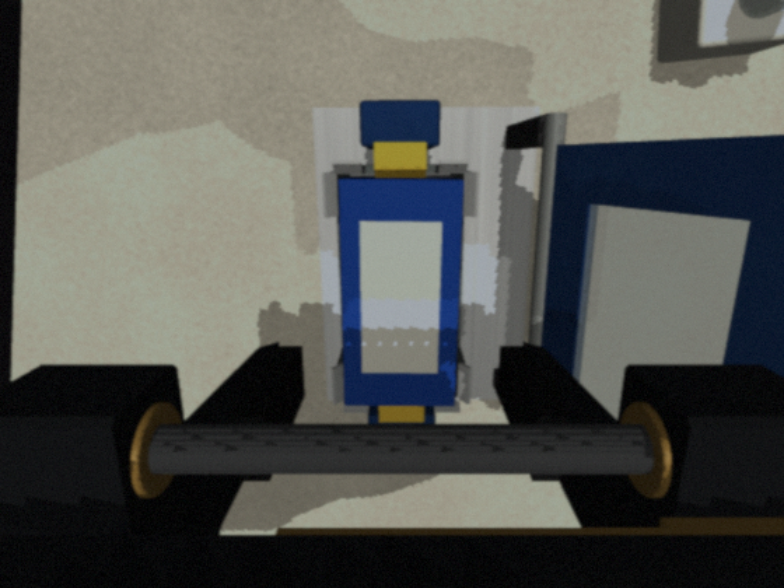

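Cassette sits square in the mouth between the guides, both catches visible (rows 143-178 and 405-423). Now turn a quarter so the two fingertips press along its length.

>>> send_rows(
  motion=[
    {"x":0,"y":0,"z":0,"rx":0,"ry":0,"rz":-0.15,"jaw":6},
    {"x":0,"y":0,"z":0,"rx":0,"ry":0,"rz":-0.15,"jaw":6},
    {"x":0,"y":0,"z":0,"rx":0,"ry":0,"rz":-0.15,"jaw":6},
    {"x":0,"y":0,"z":0,"rx":0,"ry":0,"rz":-0.15,"jaw":6},
    {"x":0,"y":0,"z":0,"rx":0,"ry":0,"rz":-0.15,"jaw":6},
  ],
)

```text
clock: 11.35
tool_pos: [0.506, 0.1592, 0.1792]
eef_rot: [0.281, 0.96, -0.001, -0.001]
contact_force: [-0.3, -0.7, -0.4]
opening: 0.681
finger_force: 0.0
```

>>> send_rows(
  motion=[
    {"x":0,"y":0,"z":0,"rx":0,"ry":0,"rz":-0.15,"jaw":6},
    {"x":0,"y":0,"z":0,"rx":0,"ry":0,"rz":-0.15,"jaw":6},
    {"x":0,"y":0,"z":0,"rx":0,"ry":0,"rz":-0.15,"jaw":6},
    {"x":0,"y":0,"z":0,"rx":0,"ry":0,"rz":-0.15,"jaw":6},
    {"x":0,"y":0,"z":0,"rx":0,"ry":0,"rz":-0.15,"jaw":6},
  ],
)

```text
clock: 11.85
tool_pos: [0.506, 0.1592, 0.1792]
eef_rot: [-0.09, 0.996, -0.0, -0.002]
contact_force: [-1.2, -0.4, -0.2]
opening: 0.679
finger_force: 0.0
```

>>> send_rows(
  motion=[
    {"x":0,"y":0.1,"z":1,"rx":0,"ry":0,"rz":-0.07,"jaw":6},
    {"x":0,"y":0,"z":3,"rx":0,"ry":0,"rz":0,"jaw":6},
    {"x":0,"y":0,"z":2,"rx":0,"ry":0,"rz":0,"jaw":6},
    {"x":0,"y":0,"z":0,"rx":0,"ry":0,"rz":0,"jaw":6},
    {"x":0,"y":0,"z":0,"rx":0,"ry":0,"rz":0,"jaw":6},
  ],
)

```text
clock: 12.35
tool_pos: [0.5061, 0.1604, 0.12]
eef_rot: [-0.121, 0.993, -0.0, -0.001]
contact_force: [-0.2, 0.0, 0.1]
opening: 0.678
finger_force: 0.0
```

```bash
python3 - <<'E'
from h import *
from plant import *
go(get_state(),[.507,.161,.10],104)
E
```

```text
t 12.35 pos [0.5061 0.1604 0.12  ] yaw_y 103.95 tilt [-2.3e-03 -4.0e-04 -1.0e+00] F [-0.2  0.   0.1]
 shift now cm [-0.11  0.03  2.  ]
 rz -0.0008  shift after turn [-0.11  0.03  2.  ]
```

>>> send_rows(
  motion=[
    {"x":-0.05,"y":0.05,"z":1,"rx":0,"ry":0,"rz":0,"jaw":6},
    {"x":0,"y":0,"z":0.8,"rx":0,"ry":0,"rz":0,"jaw":6},
    {"x":0,"y":0,"z":0.4,"rx":0,"ry":0,"rz":0,"jaw":6},
    {"x":0,"y":0,"z":0.4,"rx":0,"ry":0,"rz":0,"jaw":6},
    {"x":0,"y":0,"z":0.4,"rx":0,"ry":0,"rz":0,"jaw":6},
  ],
)

```text
clock: 12.85
tool_pos: [0.5082, 0.1618, 0.092]
eef_rot: [-0.121, 0.993, 0.0, 0.002]
contact_force: [-0.2, 0.7, 0.3]
opening: 0.684
finger_force: 0.0
```

>>> send_rows(
  motion=[
    {"x":0,"y":0,"z":0.4,"rx":0,"ry":0,"rz":0,"jaw":6},
    {"x":0,"y":0,"z":0.4,"rx":0,"ry":0,"rz":0,"jaw":6},
    {"x":0,"y":0,"z":0.4,"rx":0,"ry":0,"rz":0,"jaw":6},
    {"x":0,"y":0,"z":0.4,"rx":0,"ry":0,"rz":0,"jaw":6},
    {"x":0,"y":0,"z":0,"rx":0,"ry":0,"rz":0,"jaw":6},
  ],
)

```text
clock: 13.35
tool_pos: [0.5082, 0.1618, 0.0756]
eef_rot: [-0.121, 0.993, 0.0, 0.001]
contact_force: [-0.4, 0.3, 7.4]
opening: 0.678
finger_force: 3.3
```

>>> send_rows(
  motion=[
    {"x":0,"y":0,"z":0.3,"rx":0,"ry":0,"rz":0,"jaw":6},
    {"x":0,"y":0,"z":0.3,"rx":0,"ry":0,"rz":0,"jaw":6},
    {"x":0,"y":0,"z":0.1,"rx":0,"ry":0,"rz":0,"jaw":6},
    {"x":0,"y":0,"z":0,"rx":0,"ry":0,"rz":0,"jaw":6},
    {"x":0,"y":0,"z":0,"rx":0,"ry":0,"rz":0,"jaw":6},
  ],
)

```text
clock: 13.85
tool_pos: [0.5082, 0.1618, 0.069]
eef_rot: [-0.121, 0.993, 0.0, 0.001]
contact_force: [-0.6, -0.2, 11.1]
opening: 0.683
finger_force: 5.5
```

>>> send_rows(
  motion=[
    {"x":0,"y":0,"z":0.15,"rx":0,"ry":0,"rz":0,"jaw":6},
    {"x":0,"y":0,"z":0.15,"rx":0,"ry":0,"rz":0,"jaw":6},
    {"x":0,"y":0,"z":0,"rx":0,"ry":0,"rz":0,"jaw":6},
    {"x":0,"y":0,"z":0,"rx":0,"ry":0,"rz":0,"jaw":6},
    {"x":0,"y":0,"z":0,"rx":0,"ry":0,"rz":0,"jaw":6},
  ],
)

```text
clock: 14.35
tool_pos: [0.5082, 0.1618, 0.0661]
eef_rot: [-0.121, 0.993, 0.0, 0.002]
contact_force: [-0.8, 0.0, 11.4]
opening: 0.678
finger_force: 5.9
```

>>> send_rows(
  motion=[
    {"x":0,"y":0,"z":-1,"rx":0,"ry":0,"rz":0,"jaw":6},
    {"x":0,"y":0,"z":-3,"rx":0,"ry":0,"rz":0,"jaw":6},
    {"x":0,"y":0,"z":-4,"rx":0,"ry":0,"rz":0,"jaw":4},
    {"x":0,"y":0,"z":-4,"rx":0,"ry":0,"rz":0,"jaw":2},
    {"x":0,"y":0,"z":-2,"rx":0,"ry":0,"rz":0,"jaw":0},
  ],
)

```text
clock: 14.85
tool_pos: [0.5082, 0.1617, 0.2078]
eef_rot: [-0.121, 0.993, 0.001, 0.002]
contact_force: [0.2, 1.0, -0.4]
opening: 0.432
finger_force: 0.0
```

>>> send_rows(
  motion=[
    {"x":0,"y":0,"z":0,"rx":0,"ry":0,"rz":0,"jaw":0},
    {"x":0,"y":0,"z":0,"rx":0,"ry":0,"rz":0,"jaw":0},
    {"x":0,"y":0,"z":0,"rx":0,"ry":0,"rz":0,"jaw":0},
    {"x":0,"y":0,"z":0,"rx":0,"ry":0,"rz":0,"jaw":0},
    {"x":0,"y":0,"z":0,"rx":0,"ry":0,"rz":0,"jaw":0},
  ],
)

```text
clock: 15.35
tool_pos: [0.5067, 0.161, 0.2037]
eef_rot: [-0.121, 0.993, -0.0, -0.001]
contact_force: [-0.9, -0.6, 0.0]
opening: 0.006
finger_force: 0.0
```

```bash
python3 - <<'E'
from h import *
from plant import *
d=snapshot("wrist");np.savez("w5.npz",**d);go(get_state(),[.507,.161,.2],104)
t=snapshot("scene");np.savez("sc5.npz",**t)
a=cv2.resize(d["img"],(560,420));b=cv2.resize(t["img"][150:260,270:417],(240,180),interpolation=cv2.INTER_CUBIC)
b=cv2.resize(t["img"][140:270,280:420],(560,520),interpolation=cv2.INTER_CUBIC)[:180*2]
cv2.imwrite("pics/w5.png",a[:,:,::-1]);cv2.imwrite("pics/sc5.png",b[:,:,::-1])
E
```

```text
t 15.4 pos [0.5068 0.161  0.2039] yaw_y 103.95 tilt [-1.4e-03 -4.0e-04 -1.0e+00] F [-0.1  0.7  0.3]
 shift now cm [-0.02 -0.01  0.39]
 rz -0.001  shift after turn [-0.02 -0.01  0.39]
```

View pics/w5.png

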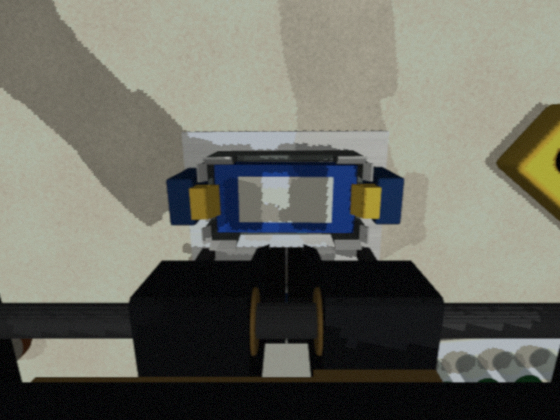

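The wrist view shows the blue cassette down between both catches, the yellow noses (190..219 and 351..380) overlapping its ends. I check the height by the label's apparent size.

```bash
python3 - <<'E'
from h import *
d=np.load("w5.npz")
q=[(238,176.5),(332,176.5),(333,222.5),(239,222.5)]
for z in(.06,.07,.08):
    w=plane(d,q,z);print(z,"label size",[np.linalg.norm(w[i]-w[(i+1)%4]).round(4) for i in range(4)],"ctr",w.mean(0).round(4))
n=plane(d,[(219,200),(351,200)],.061);print("nose gap (112 if both out)",np.linalg.norm(n[0]-n[1]))
E
```

```text
0.06 label size [np.float64(0.079), np.float64(0.0407), np.float64(0.082), np.float64(0.0406)] ctr [0.5082 0.1618 0.06  ]
0.07 label size [np.float64(0.0761), np.float64(0.0392), np.float64(0.079), np.float64(0.0391)] ctr [0.5058 0.1612 0.07  ]
0.08 label size [np.float64(0.0733), np.float64(0.0377), np.float64(0.0761), np.float64(0.0377)] ctr [0.5034 0.1606 0.08  ]
nose gap (112 if both out) 0.11259723314451178
```

Label reads 80 × 40.6 mm at z = 60 mm and the nose gap is 112.6 mm, so it's level and caught by both. Now go over and behind the cover (about 2.02 rad).

>>> send_rows(
  motion=[
    {"x":0,"y":0,"z":-3,"rx":0,"ry":0,"rz":0,"jaw":0},
    {"x":0,"y":0,"z":-3,"rx":0,"ry":0,"rz":0,"jaw":0},
    {"x":-3,"y":0,"z":0,"rx":0,"ry":0,"rz":0,"jaw":0},
    {"x":-4,"y":0,"z":0,"rx":0,"ry":0,"rz":0,"jaw":0},
    {"x":-4,"y":0,"z":0,"rx":0,"ry":0,"rz":0,"jaw":0},
  ],
)

```text
clock: 15.95
tool_pos: [0.6151, 0.1876, 0.265]
eef_rot: [-0.121, 0.993, -0.0, 0.0]
contact_force: [-0.0, 0.2, -0.8]
opening: 0.005
finger_force: 0.0
```

>>> send_rows(
  motion=[
    {"x":-4,"y":0,"z":0,"rx":0,"ry":0,"rz":0,"jaw":0},
    {"x":-2,"y":0,"z":0,"rx":0,"ry":0,"rz":0,"jaw":0},
    {"x":0,"y":0,"z":0,"rx":0,"ry":0,"rz":0,"jaw":0},
    {"x":0,"y":0,"z":0,"rx":0,"ry":0,"rz":0,"jaw":0},
    {"x":0,"y":0,"z":0,"rx":0,"ry":0,"rz":0,"jaw":0},
  ],
)

```text
clock: 16.45
tool_pos: [0.6709, 0.2018, 0.2647]
eef_rot: [-0.122, 0.993, -0.0, -0.001]
contact_force: [0.1, -0.2, -0.1]
opening: 0.003
finger_force: 0.0
```

```bash
cat >> h.py <<'E'
def mg(s):
    a=np.radians(14);v=np.array(s["tool_pos"])-[.507,.161,0]
    print("t",round(s["clock"],2),"in magazine X,Y,Z mm",np.round([v[0]*np.cos(a)+v[1]*np.sin(a),-v[0]*np.sin(a)+v[1]*np.cos(a),v[2]],4)*1000,"F",np.round(s["contact_force"],1))
E
python3 - <<'E'
from h import *
from plant import *
s=get_state();mg(s);go(s,[.667,.201,.176],104)
d=snapshot("scene");b=cv2.resize(d["img"][110:260,260:460],(800,600),interpolation=cv2.INTER_CUBIC)
cv2.imwrite("pics/sc6.png",b[:,:,::-1])
E
```

```text
t 16.45 in magazine X,Y,Z mm [169.   -0.  264.7] F [ 0.1 -0.2 -0.1]
t 16.45 pos [0.6709 0.2018 0.2647] yaw_y 103.98 tilt [-1.3e-03 -6.0e-04 -1.0e+00] F [ 0.1 -0.2 -0.1]
 shift now cm [0.39 0.02 8.87]
 rz -0.0004  shift after turn [0.39 0.02 8.87]
```

View pics/sc6.png

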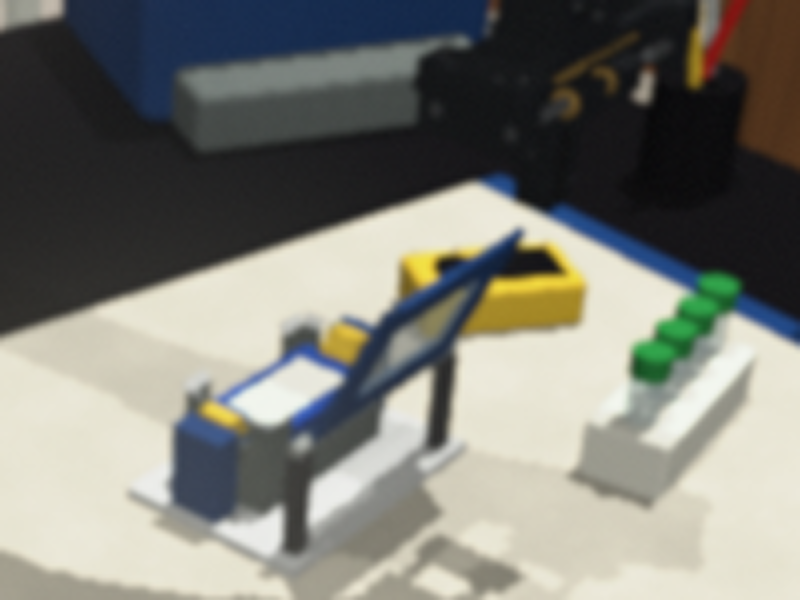

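The crop shows the blue cassette caught in the magazine, the cover leaning back (free edge around (520,235)), and the closed fingers hanging behind and above it at (540,180). Descend, then push.

>>> send_rows(
  motion=[
    {"x":0,"y":0,"z":3,"rx":0,"ry":0,"rz":0,"jaw":0},
    {"x":0,"y":0,"z":3,"rx":0,"ry":0,"rz":0,"jaw":0},
    {"x":0,"y":0,"z":2.8,"rx":0,"ry":0,"rz":0,"jaw":0},
    {"x":0,"y":0,"z":0,"rx":0,"ry":0,"rz":0,"jaw":0},
    {"x":0,"y":0,"z":0,"rx":0,"ry":0,"rz":0,"jaw":0},
  ],
)

```text
clock: 17.0
tool_pos: [0.6719, 0.202, 0.1775]
eef_rot: [-0.121, 0.993, 0.0, -0.0]
contact_force: [0.7, 0.3, -0.0]
opening: 0.006
finger_force: 0.0
```

>>> send_rows(
  motion=[
    {"x":1,"y":0,"z":0,"rx":0,"ry":0,"rz":0,"jaw":0},
    {"x":1,"y":0,"z":0,"rx":0,"ry":0,"rz":0,"jaw":0},
    {"x":1,"y":0,"z":0,"rx":0,"ry":0,"rz":0,"jaw":0},
    {"x":1,"y":0,"z":0,"rx":0,"ry":0,"rz":0,"jaw":0},
    {"x":1,"y":0,"z":0,"rx":0,"ry":0,"rz":0,"jaw":0},
  ],
)

```text
clock: 17.5
tool_pos: [0.6261, 0.1912, 0.1804]
eef_rot: [-0.121, 0.993, 0.001, 0.004]
contact_force: [2.4, 1.3, 2.2]
opening: 0.006
finger_force: 1.3
```

>>> send_rows(
  motion=[
    {"x":1,"y":0,"z":0,"rx":0,"ry":0,"rz":0,"jaw":0},
    {"x":1,"y":0,"z":0,"rx":0,"ry":0,"rz":0,"jaw":0},
    {"x":1,"y":0,"z":0,"rx":0,"ry":0,"rz":0,"jaw":0},
    {"x":1,"y":0,"z":0,"rx":0,"ry":0,"rz":0,"jaw":0},
    {"x":1,"y":0,"z":0,"rx":0,"ry":0,"rz":0,"jaw":0},
  ],
)

```text
clock: 18.0
tool_pos: [0.5774, 0.179, 0.1799]
eef_rot: [-0.121, 0.993, 0.001, 0.004]
contact_force: [2.8, 0.2, -0.2]
opening: 0.007
finger_force: 1.0
```

>>> send_rows(
  motion=[
    {"x":1,"y":0,"z":0,"rx":0,"ry":0,"rz":0,"jaw":0},
    {"x":1,"y":0,"z":0,"rx":0,"ry":0,"rz":0,"jaw":0},
    {"x":1,"y":0,"z":0,"rx":0,"ry":0,"rz":0,"jaw":0},
    {"x":1,"y":0,"z":0,"rx":0,"ry":0,"rz":0,"jaw":0},
    {"x":1,"y":0,"z":0,"rx":0,"ry":0,"rz":0,"jaw":0},
  ],
)

```text
clock: 18.5
tool_pos: [0.5283, 0.1669, 0.1792]
eef_rot: [-0.121, 0.993, 0.001, 0.003]
contact_force: [0.9, 0.2, 0.6]
opening: 0.004
finger_force: 0.6
```

```bash
python3 - <<'E'
from h import *
from plant import *
mg(get_state())
E
```

```text
t 18.5 in magazine X,Y,Z mm [ 22.1   0.5 179.2] F [0.9 0.2 0.6]
```

>>> send_rows(
  motion=[
    {"x":0.6,"y":0,"z":0.8,"rx":0,"ry":0,"rz":0,"jaw":0},
    {"x":0.6,"y":0,"z":0.8,"rx":0,"ry":0,"rz":0,"jaw":0},
    {"x":0.5,"y":0,"z":0.9,"rx":0,"ry":0,"rz":0,"jaw":0},
    {"x":0.5,"y":0,"z":0.9,"rx":0,"ry":0,"rz":0,"jaw":0},
    {"x":0.3,"y":0,"z":1,"rx":0,"ry":0,"rz":0,"jaw":0},
  ],
)

```text
clock: 19.0
tool_pos: [0.5017, 0.1598, 0.1327]
eef_rot: [-0.121, 0.993, -0.0, -0.0]
contact_force: [-0.3, -0.5, 1.9]
opening: 0.01
finger_force: 0.6
```

>>> send_rows(
  motion=[
    {"x":0.3,"y":0,"z":1,"rx":0,"ry":0,"rz":0,"jaw":0},
    {"x":0.2,"y":0,"z":0.9,"rx":0,"ry":0,"rz":0,"jaw":0},
    {"x":0,"y":0,"z":0.7,"rx":0,"ry":0,"rz":0,"jaw":0},
    {"x":0,"y":0,"z":0.4,"rx":0,"ry":0,"rz":0,"jaw":0},
    {"x":0,"y":0,"z":0,"rx":0,"ry":0,"rz":0,"jaw":0},
  ],
)

```text
clock: 19.5
tool_pos: [0.4975, 0.1587, 0.1022]
eef_rot: [-0.121, 0.993, -0.0, -0.0]
contact_force: [0.6, -0.2, 0.1]
opening: 0.006
finger_force: 0.0
```

>>> send_rows(
  motion=[
    {"x":0,"y":0,"z":0.2,"rx":0,"ry":0,"rz":0,"jaw":0},
    {"x":0,"y":0,"z":0.1,"rx":0,"ry":0,"rz":0,"jaw":0},
    {"x":0,"y":0,"z":0.1,"rx":0,"ry":0,"rz":0,"jaw":0},
    {"x":0,"y":0,"z":0,"rx":0,"ry":0,"rz":0,"jaw":0},
    {"x":0,"y":0,"z":0,"rx":0,"ry":0,"rz":0,"jaw":0},
  ],
)

```text
clock: 20.0
tool_pos: [0.498, 0.1589, 0.1012]
eef_rot: [-0.121, 0.993, -0.0, 0.001]
contact_force: [-4.9, -1.1, 22.2]
opening: 0.005
finger_force: 11.1
```

Hard stop at the shut height (tip at 90 mm, 22 N). Retreat and check.

>>> send_rows(
  motion=[
    {"x":0,"y":0,"z":-1,"rx":0,"ry":0,"rz":0,"jaw":0},
    {"x":0,"y":0,"z":-4,"rx":0,"ry":0,"rz":0,"jaw":0},
    {"x":0,"y":0,"z":-4,"rx":0,"ry":0,"rz":0,"jaw":0},
    {"x":0,"y":0,"z":-4,"rx":0,"ry":0,"rz":0,"jaw":0},
    {"x":0,"y":0,"z":-2,"rx":0,"ry":0,"rz":0,"jaw":0},
  ],
)

```text
clock: 20.5
tool_pos: [0.4988, 0.1594, 0.2524]
eef_rot: [-0.121, 0.993, 0.001, 0.003]
contact_force: [0.6, 0.9, -0.3]
opening: 0.004
finger_force: 0.0
```

>>> send_rows(
  motion=[
    {"x":0,"y":0,"z":0,"rx":0,"ry":0,"rz":0,"jaw":0},
    {"x":0,"y":0,"z":0,"rx":0,"ry":0,"rz":0,"jaw":0},
    {"x":0,"y":0,"z":0,"rx":0,"ry":0,"rz":0,"jaw":0},
    {"x":0,"y":0,"z":0,"rx":0,"ry":0,"rz":0,"jaw":0},
    {"x":0,"y":0,"z":0,"rx":0,"ry":0,"rz":0,"jaw":0},
  ],
)

```text
clock: 21.0
tool_pos: [0.497, 0.1585, 0.2478]
eef_rot: [-0.121, 0.993, -0.0, -0.001]
contact_force: [-0.3, -0.3, -0.3]
opening: -0.002
finger_force: 0.0
```

```bash
python3 - <<'E'
from h import *
from plant import *
mg(get_state());d=snapshot("scene");b=cv2.resize(d["img"][110:260,260:460],(800,600),interpolation=cv2.INTER_CUBIC)
cv2.imwrite("pics/sc7.png",b[:,:,::-1])
E
```

```text
t 21.0 in magazine X,Y,Z mm [-10.3   0.  247.8] F [-0.3 -0.3 -0.3]
```

View pics/sc7.png

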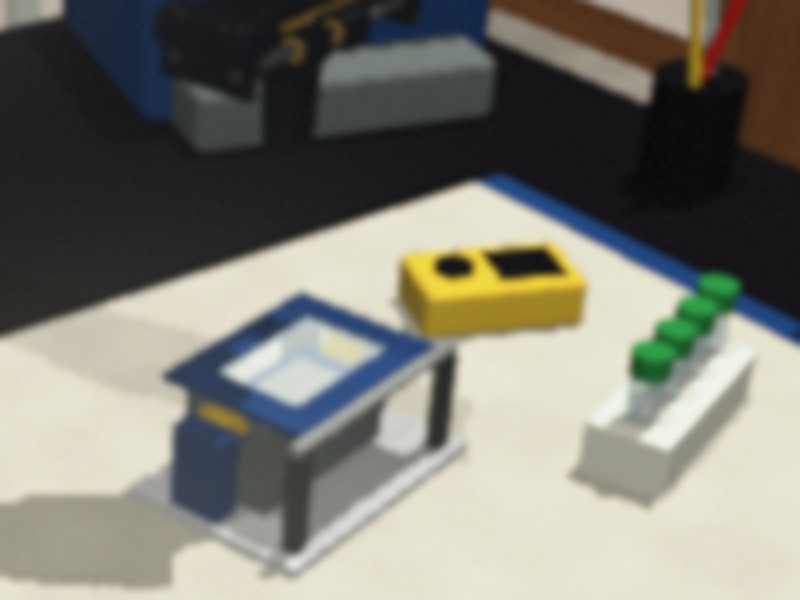

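The cover lies flat and shut over the caught cassette (frame (165..455, 295..440)), and the meter and rack have not moved. The gripper is clear.

```bash
python3 -c "
from plant import *
print(finish_job())"
```

```text
the job is handed in; nothing more can be done
None
```

Job handed in at about 21 s of the 61 s allowed: the blue cassette is level under both catches, the cover is shut to its stop, and nothing else was touched; the hand-in returned no verdict.

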